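# Pull a worn plug from a holder gripped in bench locking pliers, then release the pliers

## Task

Squeeze the handles of the bench-mounted locking pliers together until they snap over centre and stay locked on the aluminium holder by themselves. Then pull the orange T-handled plug straight out of the holder along its slanting axis and set it down in the green tray without dropping it from a height or throwing it. Finally flick the red release lever uphill so that the pliers spring open, and leave the holder in its place and the ink can, cleaner bottle and red cup alone.

Things in the scene. Friction and masses are not known exactly. Their poses are not given: they have to be found in the camera images.
- jig: Blue fixed stand 200 x 340 mm; its deck slopes up 30 deg along +x. Origin at table level under the pliers' pivot, 85 mm below the deck. x level to the uphill side, y left, z up. Deck axes: uphill (cos30,0,sin30), left (0,1,0), out (-sin30,0,cos30). On it locking pliers: jaws point right to the holder, handles left, closing along the slope; uphill handle fixed, downhill one moves
- squeeze (a point): fixed point midway between the LOCKED handles, 85 mm left of the pivot, 43 mm out from the deck; axes as the jig. Handles: bars 12 mm thick, 34 to 52 mm out from the deck, 10 to 135 mm left of the pivot. Outer faces along the slope: fixed one 16 mm uphill of this point, moving one 16 mm downhill when locked, about 37 mm when open. The fixed one cannot give: the lower finger travels
- handle_grip (a point): middle of the moving (downhill, black rubber-sleeved) handle, 85 mm from the pivot, moves with it; its axes are tilted with the deck: x uphill, y left, z the outward normal
- handle (a joint): angle of the moving handle, rad: 0 = fully open (start), about 0.25 = jaws shut and locked on the holder. A spring strut pushes it open below about 0.16 and shut above; squeezing takes up to about 13 N at the handle, and once past 0.16 it snaps shut and stays
- paddle (a point): centre of the red paddle on the release lever; axes at rest x uphill, y left, z out of the deck. Paddle 8 mm thick along the slope, 26 mm wide, 34 mm high; its centre is 73 mm out from the deck, 165 mm left of the pivot: beyond the handles' ends, and higher than they are
- release (a joint): release lever angle, rad: 0 = rest, springs back by itself. Swings uphill on a 105 mm arm to 0.40 at most (paddle moved 41 mm). Pushing the paddle uphill past about 0.25 (26 mm) with 7 to 10 N makes the locked pliers spring open
- holder: loose aluminium block 46 (along slope) x 70 (across) x 40 mm (out), lying in a nest on the deck between the jaws. Origin at the centre of its underside; axes x uphill, y left, z out of the deck. Round hole 30 mm wide, 34 mm deep in its top, 10 mm to the right (-y) of its centre, holds the plug
- nest (a point): point fixed on the deck, where the centre of the holder's underside belongs (75 mm right of the pivot)
- plug: loose orange T-handled plug, 0.18 kg, 80 mm long: brass stem 28 mm thick, 32 mm long (in the hole at the start), collar 38 mm wide, neck 18 mm thick, crossbar on top. Origin at the stem's tip; z along its axis out of the hole (square to the deck, leaning 30 deg to the jig's downhill side), y along the crossbar. It can stand on its stem
- plug_bar (a point): centre of the plug's crossbar, 71 mm from the stem's tip, axes as the plug. Bar 80 mm long (y), 18 x 18 mm in section. At the start it lies level across the slope, 79 mm out from the deck, 39 mm above the holder's top
- tray: green open tray fixed to the table, 170 (x) x 150 (y) x 35 mm high, walls and floor 4 mm or so. Origin at the centre of its underside
- tray_in (a point): centre of the tray's inner floor
- ink_can: bystander: dark ink can, 72 mm wide, 85 mm high, origin at its foot
- cleaner: bystander: yellow bottle, 60 mm wide, 170 mm high, origin at its foot
- red_cup: bystander: red plastic cup, 76 mm wide, 90 mm high, origin at its foot
Mind the look-alikes: they are no part of the job. There is more than one size of the tray; the one meant has the size given above.

How it is judged (in metres and radians):
On the way, in this order (a step that is already met when the one before it is completed fails the run):
1. the pliers are locked on the holder and stay shut with the fingers off the handle (value of joint handle above 0.2 rad and contact force between handle and holder above 2 N and contact force between the fingers and handle below 0.5 N), for 0.3 s.
2. the plug is out of the holder while the pliers are still locked on it (value of joint handle above 0.2 rad and contact force between handle and holder above 2 N and distance between plug and holder above 0.06 m), for 0.1 s.
3. the plug lies or stands released in the tray while the pliers are still locked (value of joint handle above 0.2 rad and contact force between handle and holder above 2 N and x of plug in the frame of tray_in between -0.082 and 0.082 m and y of plug in the frame of tray_in between -0.072 and 0.072 m and x of plug_bar in the frame of tray_in between -0.082 and 0.082 m and y of plug_bar in the frame of tray_in between -0.072 and 0.072 m and z of plug_bar in the frame of tray_in between 0 and 0.085 m and z of plug in the frame of tray_in below 0.05 m and contact force between the fingers and plug below 0.2 N and linear speed of plug below 0.03 m/s), for 0.3 s.
4. the release lever is flicked uphill (value of joint release above 0.2 rad), for 0.02 s.
At the end, for the whole second after the job is handed in: The plug is at rest in the green tray, lying or standing, stem tip and crossbar centre within the walls; the pliers are sprung open (handle under 0.06 rad), the release lever is back (under 0.12 rad), no jaw presses the holder, and the holder lies flat in its nest within 12 mm (value of joint handle below 0.06 rad and value of joint release below 0.12 rad and contact force between handle and holder below 0.3 N and x of plug in the frame of tray_in between -0.082 and 0.082 m and y of plug in the frame of tray_in between -0.072 and 0.072 m and x of plug_bar in the frame of tray_in between -0.082 and 0.082 m and y of plug_bar in the frame of tray_in between -0.072 and 0.072 m and z of plug_bar in the frame of tray_in between 0 and 0.085 m and z of plug in the frame of tray_in below 0.05 m and linear speed of plug below 0.02 m/s and distance between holder and nest below 0.012 m and angle between the z axis of holder and the z axis of handle_grip, either way round below 0.15 rad); the robot touches nothing.
It fails at once if a bystander (ink can, cleaner bottle or red cup) is moved by more than 30 mm (distance of any of ink_can, cleaner, red_cup from where it was at the start of the episode above 0.03 m).
It fails at once if the holder is pulled more than 15 mm out of its place (distance between holder and nest above 0.015 m).
It fails at once if the plug is thrown or dropped from a height (moves faster than 1.2 m/s) (linear speed of plug above 1.2 m/s).
It also fails if it takes over 69 s, if anything falls off the work surface, if the arm or the gripper's body presses on something with over 40 N, if the wrist force passes 120 N, or if a joint passes its speed limit or range.

## Robot

A 7-joint arm with a two-finger parallel gripper is mounted at the origin on the work surface. World frame = base frame: x ahead of the robot, y to its left, z up, the work surface at z = 0. Lengths are in m, angles in degrees, forces in N, time in s.
With the tool pointing down it reaches from about 0.4 to 0.9 m from the base axis. Payload 5.5 kg.
Tool frame: the origin (TCP) lies midway between the tips of the shut fingers; the grasp point (between the pads) lies 19 mm behind it; z points along the fingers, y is the line along which they close (so a half turn about z gives the same grasp; the last joint's range is limited). The gripper opens to 92 mm and grips with 3 to 60 N. Pads are 19 mm wide; open, the fingers measure 130 mm over their backs; the gripper's body (75 mm by 190 mm) begins 47 mm behind the grasp point.
Start: joints at [-58.889, 28.699, -24.465, 88.831, 12.651, 65.22, -12.049], TCP at [0.179, 0.625, 0.227] pointing down, gripper open.
Joint ranges: [-164.97, 164.97], [-17.58, 116.51], [-87.97, 89.64], [11.32, 138.91], [-80.73, 260.73], [10.89, 115.49], [-147.41, 147.41]. Speed limits (degrees/s): [147.25, 147.25, 180, 180, 180, 180, 180].

## Interface

Orientations are given as [roll, pitch, yaw] about the fixed x, y, z axes, in that order (R = Rz(yaw) Ry(pitch) Rx(roll)).
In Python, from workcell import manip, imaging, job gives the robot as it stands. The module is installed in compiled form; this text tells all that it offers.
- The arm moves only by the tool arm_command, never from a script. Its argument "targets" is a list of rows, each an object with "offset": the shift along the world's x, y, z in mm, a list of three; "delta_rot": the turn, a rotation vector about the world's x, y, z in rad, a list of three; "jaw": the closure in counts, from 0 (fully open) to 255 (shut). A call has exactly 5 rows; each row is the pose to reach, as a shift and turn from the pose commanded when the call began; what a row does not reach only later rows make up. A row lasts 1/8 s, in which the tool goes at most 62.5 mm and 10.7 degrees, less where a joint would pass 70% of its speed; a pose out of reach is approached as far as the arm can. A call with a gripper value outside its range is refused whole. The fingers move at their own pace and stop on an object; "force" is the grip in N (left out, the last holds). Time passes only in rows, so rows that repeat a pose let the fingers close, or fill a call up. It gives the time, the measured TCP pose, the force, the opening and the grip force at its end, in the units of the state.
- manip.get_obs(): the state, without advancing time (a new reading comes with each control period).
- imaging.snapshot(name): name is "scene" or "top"; returns the picture (420x560x3 uint8, blue, green, red); there is no depth.
- imaging.calibration(name): a dict with "vertical_fov" (degrees; the focal length in pixels is half the picture's height over the tangent of half this angle, whatever the lens; pixels are square), "cx", "cy" (the principal point, pixels), "pose" (4x4, takes a point from camera to world coordinates). Camera axes: x right, y up, looking along -z (the intrinsics and any distortion apply to the point x, -y, -z); pixel columns grow to the right and rows downward; lengths in m; the calibration is good to about 2 mm. A picture is of the moment at which its call begins. calibration takes no time and is no camera call.
- job.hand_in(): hands the job in; it is judged then, once.
The state is a dict: "t": time; "qpos": joint angles; "joint_velocities": joint speeds; "joint_torque": joint torques, N m; "eef_pos": TCP position; "orientation": TCP orientation; "ft_force": force on the tool from outside, world axes, zero at the start; "moment": the same for the moment, N m; "gripper_width": finger opening in m; "grip_force": force on a finger pad.
Only numpy, scipy, OpenCV 4.12 (cv2) and the standard library are available. Lean on these libraries where they do the work, as an engineer would, in place of code of your own. Each camera call takes 0.05 s, during which the arm holds its last target. There are 200 camera calls.

## Working session

There is one attempt and no reset: what is moved stays moved. The work goes in short steps, Python scripts to look and compute and a tool call to move; the robot and the scene stay as the last step left them, time stands still between calls to the robot, and variables do not carry over. Pictures are saved under pics/ and viewed, at most 10 in all, crops included, and the job is handed in when it is done.

Besides the shell and the picture viewer there is one more tool, called after "Request:" as name(argument=value, ...) on one line, values as JSON. arm_command: Moves the arm, as the interface text tells. Its arguments: {"type":"object","properties":{"targets":{"type":"array","items":{"type":"object","properties":{"offset":{"type":"array","items":{"type":"number"}},"delta_rot":{"type":"array","items":{"type":"number"}},"jaw":{"type":"number"}}}},"force":{"type":"number"}},"required":["targets"]}

```bash
mkdir -p pics; python3 - <<'E'
from workcell import manip, imaging
import cv2, numpy as np
np.set_printoptions(precision=4,suppress=True)
for n in ["scene","top"]:
    c=imaging.calibration(n); print(n,c)
    cv2.imwrite(f"pics/{n}0.png",imaging.snapshot(n))
print(manip.get_obs())
E
```

```text
scene {'vertical_fov': 47.058586480167136, 'cx': 281.01934163770585, 'cy': 209.44399765683093, 'pose': array([[-0.8471, -0.4074,  0.3412,  0.9381],
       [ 0.5314, -0.6506,  0.5426,  0.5925],
       [ 0.001 ,  0.6409,  0.7676,  1.0778],
       [ 0.    ,  0.    ,  0.    ,  1.    ]])}
top {'vertical_fov': 52.925233997104655, 'cx': 288.608323968844, 'cy': 210.45947094159868, 'pose': array([[-0.0035,  0.9894, -0.1451,  0.3359],
       [-1.    , -0.0042, -0.0044, -0.1197],
       [-0.005 ,  0.1451,  0.9894,  1.3013],
       [ 0.    ,  0.    ,  0.    ,  1.    ]])}
{'t': 0.1, 'qpos': array([-58.8889,  28.7483, -24.4531,  88.884 ,  12.6509,  65.2195,
       -12.0507]), 'joint_velocities': array([-0.0131, -0.1873, -0.0171, -0.1142,  0.0095,  0.0005, -0.0912]), 'joint_torque': array([ -0.0113, -56.7869,  -5.8383, -27.9913,  -0.069 ,   0.0242,
         0.    ]), 'eef_pos': array([0.1794, 0.6241, 0.2258]), 'orientation': array([-179.9012,   -0.0032,  163.9692]), 'ft_force': array([0.0512, 0.0477, 0.1189]), 'moment': array([-0.0491, -0.0096, -0.0209]), 'grip_force': 0.0, 'gripper_width': 0.09167961654457393}
```

View pics/scene0.png

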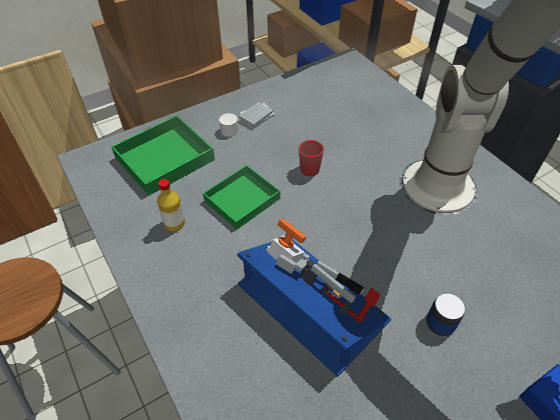

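View pics/top0.png

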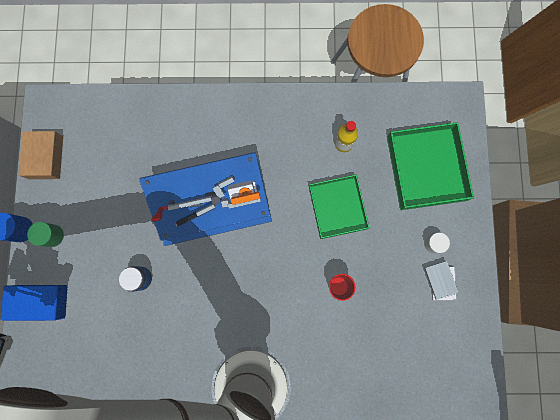

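Two trays: the small one at (338,206) top is about 155x180 mm and fits 170x150. The large one at (430,165) is about 230x250 mm, so not that. I'll confirm this in the enlarged crop.

```bash
cat > h.py <<'E'
from workcell import manip, imaging
import cv2, numpy as np
from scipy.spatial.transform import Rotation as R
from scipy.optimize import least_squares
np.set_printoptions(precision=4,suppress=True)
CAL={n:imaging.calibration(n) for n in("scene","top")}
def proj(n,P):
    c=CAL[n];T=c["pose"];f=210/np.tan(np.radians(c["vertical_fov"]/2))
    p=(np.atleast_2d(P)-T[:3,3])@T[:3,:3]
    return np.c_[c["cx"]+f*p[:,0]/-p[:,2], c["cy"]-f*p[:,1]/-p[:,2]]
def back(n,uv,z):
    c=CAL[n];T=c["pose"];f=210/np.tan(np.radians(c["vertical_fov"]/2))
    d=T[:3,:3]@np.array([(uv[0]-c["cx"])/f,-(uv[1]-c["cy"])/f,-1]);o=T[:3,3]
    return o+d*(z-o[2])/d[2]
E
python3 - <<'E'
import cv2,numpy as np
t=cv2.imread("pics/top0.png");s=cv2.imread("pics/scene0.png")
a=cv2.resize(t[140:250,130:380],None,fx=3.2,fy=3.2,interpolation=cv2.INTER_CUBIC)
cv2.imwrite("pics/tc.png",a[:, :800])
cv2.imwrite("pics/sc.png",cv2.resize(s[160:380,200:400],None,fx=2.7,fy=2.7,interpolation=cv2.INTER_CUBIC))
E
```

```text
(no output)
```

View pics/tc.png

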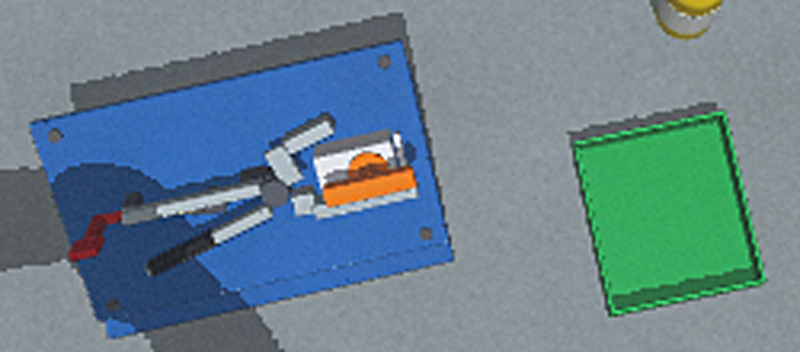

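View pics/sc.png

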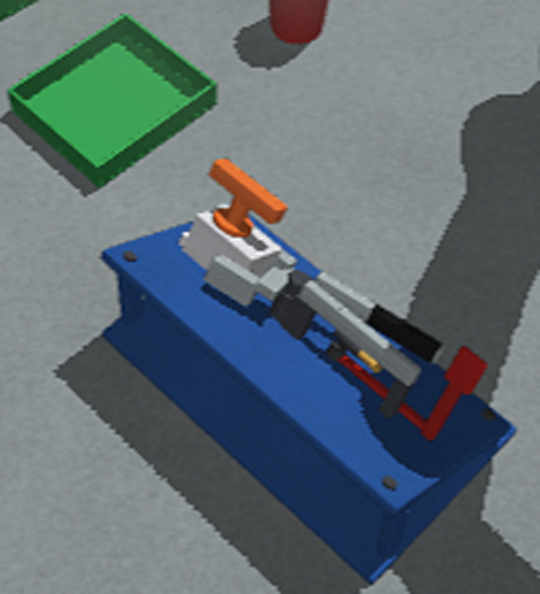

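```bash
cat > fit.py <<'E'
from h import *
T=lambda p:np.array(p)/3.2+[130,140]
S=lambda p:np.array(p)/2.7+[200,160]
c30,s30=np.cos(np.pi/6),.5
def jig(p,d):
    u,v,o=d; l=np.array([u*c30-o*s30,v,.085+u*s30+o*c30])
    return R.from_euler('z',p[2]).apply(l)+[p[0],p[1],0]
# p: x,y,yaw,uc,vc,bu,bv
def obs(p):
    uc,vc,bu,bv,hu,hv=p[3:9]
    L=[("top",T(q),(uc+a*bu,vc+b*bv,0)) for q,a,b in [((55,136),1,1),((385,62),1,-1),((427,233),-1,-1),((112,305),-1,1)]]
    L+=[("scene",S(q),(uc+a*bu,vc+b*bv,0)) for q,a,b in [((130,257),1,-1),((390,482),1,1),((487,412),-1,1)]]
    L+=[("top",T(q),(uc+a*hu,vc+b*hv,0)) for q,a,b in [((32,121),1,1),((403,41),1,-1)]]
    L+=[("scene",S(q),(uc+a*hu,vc+b*hv,0)) for q,a,b in [((103,253),1,-1),((515,430),-1,1)]]
    L+=[("top",T(q),(0,v,.079)) for q,v in [((325,197),-.045),((415,181),-.125)]]
    L+=[("scene",S(q),(0,v,.079)) for q,v in [((219,169),-.125),((280,213),-.045)]]
    return L
f=lambda p:np.concatenate([proj(n,jig(p,d))[0]-q for n,q,d in obs(p)])
if __name__=="__main__":
    r=least_squares(f,[.5,.1,.27,0,0,.08,.15,.1,.17],loss="soft_l1");p=r.x
    print(p,np.degrees(p[2]));print(r.fun.reshape(-1,2))
    np.save("jig.npy",p)
    def tri(qt,qs,name):
        g=lambda d:np.concatenate([proj("top",jig(p,d))[0]-T(qt),proj("scene",jig(p,d))[0]-S(qs)])
        k=least_squares(g,[0,.1,.05],x_scale=.01);print(name,"deck uvo mm",k.x*1000,"world",jig(p,k.x),"res",k.fun)
    tri((87,247),(466,370),"paddle");tri((369.5,188),(249,190),"bar");tri((152,268),(430,350),"movend");tri((275,190),(297,285),"pivot")
    # tray floor corners (rim z=.035) crop px
    rim=[back("top",T(q),.035) for q in[(573,145),(725,112),(765,280),(611,316)]]
    rim2=[back("scene",S(q),.035) for q in[(125,15),(217,92),(100,165),(9,95)]]
    for r_ in(rim,rim2):
        r_=np.array(r_);print("tray",r_.mean(0),[np.linalg.norm(r_[i]-r_[i-1]) for i in range(4)],r_.tolist())
    for d in [(0,.085,.043),(0,-.085,.079),(0,.165,.073)]: print(d,jig(p,d))
    print("can",back("top",(132,279),.085),"cup",back("top",(342,287),.09),"bottle",back("top",(350,127),.17))
E
python3 fit.py
```

```text
[ 0.5588  0.0977  0.218  -0.001   0.0295  0.0846  0.1502  0.1011  0.1692] 12.48787460925952
[[-0.3741 -0.1289]
 [-0.2873  0.3276]
 [-0.6906  0.3719]
 [-0.2538 -0.2421]
 [-0.1543 -1.2432]
 [-0.557  -0.3501]
 [ 0.2658  0.452 ]
 [-1.6629  0.5715]
 [-0.6945 -0.0602]
 [-0.1785 -2.9739]
 [-0.5722 -3.2193]
 [-0.8821 -0.0988]
 [-0.679  -1.3901]
 [-0.9561 -2.3632]
 [ 0.0638  0.1076]]
paddle deck uvo mm [ -2.2238 164.5816  70.3415] world [0.487  0.2504 0.1448] res [-0.3905  0.4251 -0.458  -0.0259]
bar deck uvo mm [ -3.4415 -85.4045  75.3505] world [0.5376 0.0055 0.1485] res [-0.1938  0.2392 -0.2664 -0.0375]
movend deck uvo mm [-42.7404 120.9013  40.6924] world [0.4767 0.2033 0.0989] res [ 0.5251 -0.5819  0.635   0.0435]
pivot deck uvo mm [-0.531  -0.5463 31.7655] world [0.543  0.0936 0.1122] res [-0.0609  0.0728 -0.0784 -0.0093]
tray [ 0.5334 -0.2667  0.035 ] [np.float64(0.16724374679044765), np.float64(0.14945586500120994), np.float64(0.1653985029416513), np.float64(0.14920886618080811)] [[0.5990455624941275, -0.17690981090895108, 0.03499999999999992], [0.6306465395689618, -0.32298661889425617, 0.03499999999999992], [0.4686304996422455, -0.35626525441021617, 0.03499999999999992], [0.43527812658417475, -0.2108317474100837, 0.03499999999999992]]
tray [ 0.5382 -0.2564  0.035 ] [np.float64(0.16916717965995634), np.float64(0.1559643761373016), np.float64(0.15586390610132414), np.float64(0.14039981614588792)] [[0.47161789133718174, -0.3484450597458246, 0.03499999999999992], [0.4453244856150491, -0.19471300895800414, 0.03499999999999992], [0.5997410509843573, -0.17352146430669158, 0.03499999999999992], [0.6361503552358632, -0.3091181860138199, 0.03499999999999992]]
(0, 0.085, 0.043) [0.5194 0.176  0.1222]
(0, -0.085, 0.079) [0.5386 0.0062 0.1534]
(0, 0.165, 0.073) [0.4875 0.2509 0.1482]
can [0.3186 0.3329 0.085 ] cup [ 0.2943 -0.2644  0.09  ] bottle [ 0.7363 -0.2867  0.17  ]
```

Everything fits: the tray is 167x149 mm (the small one, as meant) and the jig model residuals are 1–3 px. Next is the approach above the squeeze point.

```bash
cat > go.py <<'E'
import sys
from fit import *
p=np.load("jig.npy")
U=jig(p,(1,0,0))-jig(p,(0,0,0));L=jig(p,(0,1,0))-jig(p,(0,0,0));O=jig(p,(0,0,1))-jig(p,(0,0,0))
RA=np.c_[L,U,-O]
def delta(pos,Rt):
    o=manip.get_obs();Rc=R.from_euler('xyz',o["orientation"],degrees=True)
    rv=(R.from_matrix(Rt)*Rc.inv()).as_rotvec()
    print("off",np.round((pos-o["eef_pos"])*1000,1),"rot",np.round(rv,3),"deg",np.degrees(np.linalg.norm(rv)).round(1),"t",o["t"],"q",np.round(o["qpos"],0),"F",o["ft_force"].round(1))
def deck(o):  # eef in deck coords
    d=o-jig(p,(0,0,0));return np.array([d@U,d@L,d@O])*1000
if __name__=="__main__":
    a=[float(x)/1000 for x in sys.argv[1:4]]
    print("U",U,"L",L,"O",O,"cur deck",deck(manip.get_obs()["eef_pos"]))
    delta(jig(p,a),RA)
E
python3 go.py 0 85 130; python3 go.py 0 85 26
```

```text
U [0.8455 0.1873 0.5   ] L [-0.2162  0.9763  0.    ] O [-0.4882 -0.1081  0.866 ] cur deck [-151.8429  595.998   250.2389]
off [ 297.6 -457.5  -28.2] rot [ 0.377 -0.401 -1.047] deg 67.8 t 0.1 q [-59.  29. -24.  89.  13.  65. -12.] F [0.1 0.  0.1]
U [0.8455 0.1873 0.5   ] L [-0.2162  0.9763  0.    ] O [-0.4882 -0.1081  0.866 ] cur deck [-151.8429  595.998   250.2389]
off [ 348.4 -446.2 -118.3] rot [ 0.377 -0.401 -1.047] deg 67.8 t 0.1 q [-59.  29. -24.  89.  13.  65. -12.] F [0.1 0.  0.1]
```

Request:
arm_command(targets=[{"offset": [30,-45,15],"delta_rot": [0.04,-0.04,-0.11],"jaw": 0},{"offset": [62,-90,25],"delta_rot": [0.08,-0.08,-0.22],"jaw": 0},{"offset": [95,-140,30],"delta_rot": [0.12,-0.13,-0.34],"jaw": 0},{"offset": [130,-190,30],"delta_rot": [0.17,-0.18,-0.46],"jaw": 0},{"offset": [160,-240,30],"delta_rot": [0.21,-0.22,-0.58],"jaw": 0}], force=25)

```text
t: 0.72
eef_pos: [0.3404, 0.3824, 0.2567]
orientation: [163.2, 4.0, 129.6]
ft_force: [1.0, 0.4, -0.0]
gripper_width: 0.0922
grip_force: 0.0
```

```bash
python3 go.py 0 85 110
```

```text
U [0.8455 0.1873 0.5   ] L [-0.2162  0.9763  0.    ] O [-0.4882 -0.1081  0.866 ] cur deck [-45.4892 325.1788 224.4789]
off [ 146.3 -213.6  -76.4] rot [ 0.164 -0.177 -0.463] deg 30.0 t 0.725 q [-44.   2. -14. 120.  13.  44. -26.] F [ 1.   0.4 -0. ]
```

Request:
arm_command(targets=[{"offset": [30,-45,-5],"delta_rot": [0.03,-0.04,-0.1],"jaw": 0},{"offset": [60,-90,-10],"delta_rot": [0.07,-0.07,-0.2],"jaw": 0},{"offset": [90,-135,-20],"delta_rot": [0.1,-0.11,-0.3],"jaw": 0},{"offset": [120,-180,-45],"delta_rot": [0.14,-0.15,-0.4],"jaw": 0},{"offset": [146,-213,-76],"delta_rot": [0.164,-0.177,-0.463],"jaw": 0}])

```text
t: 1.35
eef_pos: [0.4862, 0.1698, 0.1808]
orientation: [150.0, -0.0, 102.6]
ft_force: [1.5, -0.5, -1.2]
gripper_width: 0.0918
grip_force: 0.0
```

```bash
python3 go.py 0 85 26; python3 -c "
from h import *
a=imaging.snapshot('scene');b=imaging.snapshot('top')
A=cv2.resize(a[160:360,230:430],(600,600));B=cv2.resize(b[130:260,130:280],(600,520))
cv2.imwrite('pics/a1.png',np.hstack([cv2.resize(A,(400,400)),cv2.resize(B,(400,400))]))"
```

```text
U [0.8455 0.1873 0.5   ] L [-0.2162  0.9763  0.    ] O [-0.4882 -0.1081  0.866 ] cur deck [  0.0156  86.1305 110.6155]
off [ 41.5   8.  -73.3] rot [-0.     0.    -0.001] deg 0.1 t 1.35 q [-28.   3.   1. 136.  32.  14. -45.] F [ 1.5 -0.5 -1.2]
```

View pics/a1.png

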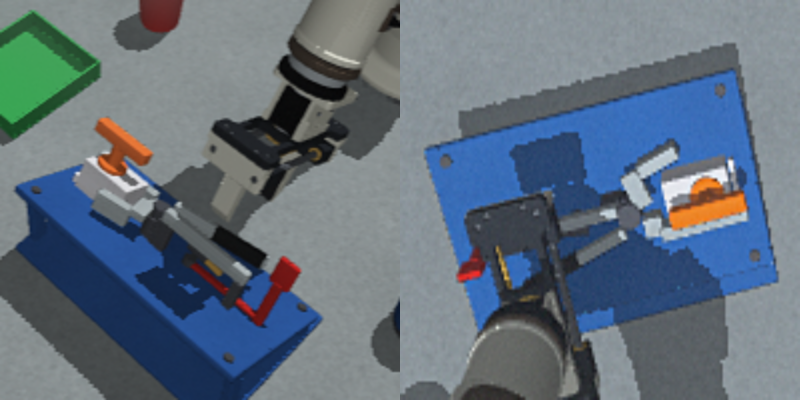

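The gripper straddles the handles as intended: in the left crop its fingers are at (230,205) and the handles at (205,240). Next I'll descend along the deck normal and squeeze.

Request:
arm_command(targets=[{"offset": [10,2,-18],"delta_rot": [0,0,0],"jaw": 0},{"offset": [20,4,-36],"delta_rot": [0,0,0],"jaw": 0},{"offset": [31,6,-54],"delta_rot": [0,0,0],"jaw": 0},{"offset": [41,8,-73],"delta_rot": [0,0,0],"jaw": 0},{"offset": [41,8,-73],"delta_rot": [0,0,0],"jaw": 0}])

```text
t: 2.08
eef_pos: [0.5264, 0.18, 0.1068]
orientation: [150.2, 0.1, 102.8]
ft_force: [-0.5, -0.4, -0.2]
gripper_width: 0.0916
grip_force: 0.0
```

```bash
python3 go.py 0 85 26
```

```text
U [0.8455 0.1873 0.5   ] L [-0.2162  0.9763  0.    ] O [-0.4882 -0.1081  0.866 ] cur deck [-1.0964 87.3358 25.8355]
off [ 1.4 -2.1  0.7] rot [ 0.002 -0.003 -0.006] deg 0.4 t 2.075 q [ -9.  17. -18. 133.  87.  12. -97.] F [-0.5 -0.4 -0.2]
```

Request:
arm_command(targets=[{"offset": [0,0,0],"delta_rot": [0,0,0],"jaw": 100},{"offset": [0,0,0],"delta_rot": [0,0,0],"jaw": 140},{"offset": [0,0,0],"delta_rot": [0,0,0],"jaw": 180},{"offset": [0,0,0],"delta_rot": [0,0,0],"jaw": 220},{"offset": [0,0,0],"delta_rot": [0,0,0],"jaw": 220}], force=30)

```text
t: 2.7
eef_pos: [0.5233, 0.1812, 0.1068]
orientation: [150.3, -0.0, 103.0]
ft_force: [-3.9, 2.1, -1.5]
gripper_width: 0.0462
grip_force: 1.2
```

Request:
arm_command(targets=[{"offset": [0,0,0],"delta_rot": [0,0,0],"jaw": 220},{"offset": [0,0,0],"delta_rot": [0,0,0],"jaw": 220},{"offset": [0,0,0],"delta_rot": [0,0,0],"jaw": 220},{"offset": [0,0,0],"delta_rot": [0,0,0],"jaw": 220},{"offset": [0,0,0],"delta_rot": [0,0,0],"jaw": 220}], force=30)

```text
t: 3.32
eef_pos: [0.5262, 0.1799, 0.1083]
orientation: [150.1, 0.0, 102.8]
ft_force: [-6.0, -0.1, 5.2]
gripper_width: 0.0316
grip_force: 30.0
```

Width 31.6 mm equals the locked handles. Next I'll open and retreat along the normal.

Request:
arm_command(targets=[{"offset": [0,0,0],"delta_rot": [0,0,0],"jaw": 0},{"offset": [0,0,0],"delta_rot": [0,0,0],"jaw": 0},{"offset": [0,0,0],"delta_rot": [0,0,0],"jaw": 0},{"offset": [0,0,0],"delta_rot": [0,0,0],"jaw": 0},{"offset": [-5,-1,9],"delta_rot": [0,0,0],"jaw": 0}])

```text
t: 3.95
eef_pos: [0.5213, 0.1786, 0.1163]
orientation: [150.2, 0.1, 102.8]
ft_force: [-0.9, -0.1, 0.3]
gripper_width: 0.0766
grip_force: 0.0
```

Request:
arm_command(targets=[{"offset": [-10,-2,18],"delta_rot": [0,0,0],"jaw": 0},{"offset": [-20,-4,36],"delta_rot": [0,0,0],"jaw": 0},{"offset": [-30,-7,54],"delta_rot": [0,0,0],"jaw": 0},{"offset": [-39,-9,70],"delta_rot": [0,0,0],"jaw": 0},{"offset": [-39,-9,70],"delta_rot": [0,0,0],"jaw": 0}])

```text
t: 4.58
eef_pos: [0.4831, 0.1695, 0.188]
orientation: [150.0, 0.1, 102.7]
ft_force: [-0.5, -0.0, -0.1]
gripper_width: 0.0921
grip_force: 0.0
```

```bash
python3 go.py 0 -85 120; python3 go.py 0 -85 60;python3 -c "
from h import *
a=imaging.snapshot('scene');b=imaging.snapshot('top')
A=cv2.resize(a[190:340,250:400],(500,500));B=cv2.resize(b[160:250,130:280],(400,240))
cv2.imwrite('pics/a2.png',A)"
```

```text
U [0.8455 0.1873 0.5   ] L [-0.2162  0.9763  0.    ] O [-0.4882 -0.1081  0.866 ] cur deck [  0.887   86.4356 118.3691]
off [  35.5 -167.7    1. ] rot [ 0.001  0.001 -0.004] deg 0.2 t 4.575 q [  6.   3. -34. 135.  36.  16. -47.] F [-0.5 -0.  -0.1]
U [0.8455 0.1873 0.5   ] L [-0.2162  0.9763  0.    ] O [-0.4882 -0.1081  0.866 ] cur deck [  0.887   86.4356 118.3691]
off [  64.8 -161.2  -51. ] rot [ 0.001  0.001 -0.004] deg 0.2 t 4.575 q [  6.   3. -34. 135.  36.  16. -47.] F [-0.5 -0.  -0.1]
```

View pics/a2.png

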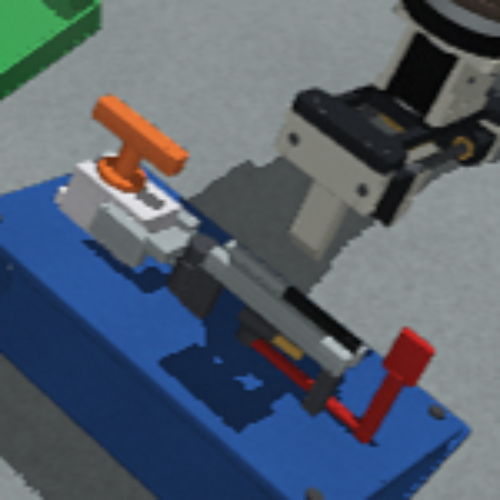

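Locked: the black handle lies beside the grey one at (320,310), and the plug bar is at (140,135). Now to the plug.

Request:
arm_command(targets=[{"offset": [8,-38,0],"delta_rot": [0,0,0],"jaw": 0},{"offset": [17,-80,0],"delta_rot": [0,0,0],"jaw": 0},{"offset": [26,-122,0],"delta_rot": [0,0,0],"jaw": 0},{"offset": [35,-160,1],"delta_rot": [0,0,0],"jaw": 0},{"offset": [36,-168,1],"delta_rot": [0,0,0],"jaw": 0}])

```text
t: 5.3
eef_pos: [0.5185, 0.0008, 0.1868]
orientation: [150.2, 0.0, 102.8]
ft_force: [1.2, 0.0, 0.0]
gripper_width: 0.0918
grip_force: 0.0
```

```bash
python3 go.py 0 -85 63
```

```text
U [0.8455 0.1873 0.5   ] L [-0.2162  0.9763  0.    ] O [-0.4882 -0.1081  0.866 ] cur deck [ -1.2622 -85.9166 118.3261]
off [ 27.9   7.1 -47.3] rot [ 0.001 -0.003 -0.006] deg 0.4 t 5.3 q [ 39.   5. -38. 134. -18.  14.  31.] F [1.2 0.  0. ]
```

Request:
arm_command(targets=[{"offset": [9,2,-16],"delta_rot": [0,0,0],"jaw": 0},{"offset": [18,5,-32],"delta_rot": [0,0,0],"jaw": 0},{"offset": [27,6,-47],"delta_rot": [0,0,0],"jaw": 0},{"offset": [27,6,-47],"delta_rot": [0,0,0],"jaw": 100},{"offset": [27,6,-47],"delta_rot": [0,0,0],"jaw": 200}], force=35)

```text
t: 5.92
eef_pos: [0.5449, 0.0073, 0.1387]
orientation: [150.3, 0.2, 102.8]
ft_force: [-0.4, -0.1, -0.0]
gripper_width: 0.0764
grip_force: 0.0
```

Request:
arm_command(targets=[{"offset": [0,0,0],"delta_rot": [0,0,0],"jaw": 240},{"offset": [0,0,0],"delta_rot": [0,0,0],"jaw": 240},{"offset": [0,0,0],"delta_rot": [0,0,0],"jaw": 240},{"offset": [0,0,0],"delta_rot": [0,0,0],"jaw": 240},{"offset": [0,0,0],"delta_rot": [0,0,0],"jaw": 240}])

```text
t: 6.55
eef_pos: [0.5455, 0.007, 0.1409]
orientation: [150.1, 0.1, 102.7]
ft_force: [-0.1, 0.5, 0.0]
gripper_width: 0.0266
grip_force: 0.0
```

```bash
python3 go.py 0 -85 63
```

```text
U [0.8455 0.1873 0.5   ] L [-0.2162  0.9763  0.    ] O [-0.4882 -0.1081  0.866 ] cur deck [ -0.274  -85.6873  64.7334]
off [ 0.9  0.9 -1.4] rot [ 0.001 -0.002 -0.004] deg 0.2 t 6.55 q [-12.  11.  14. 134. -60.  11.  71.] F [-0.1  0.5  0. ]
```

Request:
arm_command(targets=[{"offset": [0,0,0],"delta_rot": [0,0,0],"jaw": 240},{"offset": [0,0,0],"delta_rot": [0,0,0],"jaw": 240},{"offset": [0,0,0],"delta_rot": [0,0,0],"jaw": 240},{"offset": [-2,-0.5,4],"delta_rot": [0,0,0],"jaw": 240},{"offset": [-5,-1,9],"delta_rot": [0,0,0],"jaw": 240}])

```text
t: 7.18
eef_pos: [0.5402, 0.007, 0.1494]
orientation: [150.2, 0.1, 102.8]
ft_force: [1.2, -0.2, -2.1]
gripper_width: 0.0176
grip_force: 35.0
```

Request:
arm_command(targets=[{"offset": [-8,-2,14],"delta_rot": [0,0,0],"jaw": 240},{"offset": [-16,-3.5,28],"delta_rot": [0,0,0],"jaw": 240},{"offset": [-24,-5,42],"delta_rot": [0,0,0],"jaw": 240},{"offset": [-33,-7,58],"delta_rot": [0,0,0],"jaw": 240},{"offset": [-35,-7.5,62],"delta_rot": [0,0,0],"jaw": 240}])

```text
t: 7.8
eef_pos: [0.5053, -0.0002, 0.2124]
orientation: [150.1, 0.0, 102.9]
ft_force: [0.6, 0.4, -1.8]
gripper_width: 0.0176
grip_force: 35.0
```

```bash
cat > place.py <<'E'
from go import *
a=np.radians(12.5)
RV=np.c_[[-np.sin(a),np.cos(a),0],[np.cos(a),np.sin(a),0],[0,0,-1]]
for pos in [(.533,-.263,.20),(.533,-.263,.066)]: delta(np.array(pos),RV)
E
python3 place.py; python3 go.py 0 -85 63
```

```text
off [  27.7 -262.8  -12.4] rot [-0.114  0.51  -0.006] deg 29.9 t 7.8 q [-26.  -2.  28. 136. -20.  19.  33.] F [ 0.6  0.4 -1.8]
off [  27.7 -262.8 -146.4] rot [-0.114  0.51  -0.006] deg 29.9 t 7.8 q [-26.  -2.  28. 136. -20.  19.  33.] F [ 0.6  0.4 -1.8]
U [0.8455 0.1873 0.5   ] L [-0.2162  0.9763  0.    ] O [-0.4882 -0.1081  0.866 ] cur deck [  0.1191 -84.018  147.0156]
off [ 41.1   8.1 -72.8] rot [ 0.001 -0.001 -0.007] deg 0.4 t 7.8 q [-26.  -2.  28. 136. -20.  19.  33.] F [ 0.6  0.4 -1.8]
```

Request:
arm_command(targets=[{"offset": [2,-30,0],"delta_rot": [0,0,0],"jaw": 240},{"offset": [6,-75,0],"delta_rot": [-0.02,0.1,0],"jaw": 240},{"offset": [11,-125,0],"delta_rot": [-0.05,0.22,0],"jaw": 240},{"offset": [17,-175,0],"delta_rot": [-0.08,0.34,0],"jaw": 240},{"offset": [24,-220,0],"delta_rot": [-0.1,0.45,0],"jaw": 240}])

```text
t: 8.43
eef_pos: [0.5306, -0.2216, 0.2114]
orientation: [176.7, -0.1, 102.9]
ft_force: [1.2, 0.5, -2.9]
gripper_width: 0.018
grip_force: 35.0
```

Request:
arm_command(targets=[{"offset": [4,-35,-10],"delta_rot": [-0.014,0.06,-0.006],"jaw": 240},{"offset": [4,-43,-30],"delta_rot": [-0.014,0.06,-0.006],"jaw": 240},{"offset": [4,-43,-50],"delta_rot": [-0.014,0.06,-0.006],"jaw": 240},{"offset": [4,-43,-70],"delta_rot": [-0.014,0.06,-0.006],"jaw": 240},{"offset": [4,-43,-70],"delta_rot": [-0.014,0.06,-0.006],"jaw": 240}])

```text
t: 9.05
eef_pos: [0.532, -0.2615, 0.1395]
orientation: [-179.8, -0.2, 102.5]
ft_force: [-0.4, -0.1, -2.7]
gripper_width: 0.0179
grip_force: 35.0
```

```bash
python3 place.py; python3 -c "
from h import *
a=imaging.snapshot('scene');b=imaging.snapshot('top')
A=cv2.resize(a[120:270,170:320],(400,400));B=cv2.resize(b[130:280,240:390],(400,400))
cv2.imwrite('pics/a3.png',np.hstack([A,B]))"
```

```text
off [ 1.  -1.5 60.5] rot [-0.003 -0.005 -0.   ] deg 0.3 t 9.05 q [ -5.  32.  39. 103. -24.  54.  56.] F [-0.4 -0.1 -2.7]
off [  1.   -1.5 -73.5] rot [-0.003 -0.005 -0.   ] deg 0.3 t 9.05 q [ -5.  32.  39. 103. -24.  54.  56.] F [-0.4 -0.1 -2.7]
```

View pics/a3.png

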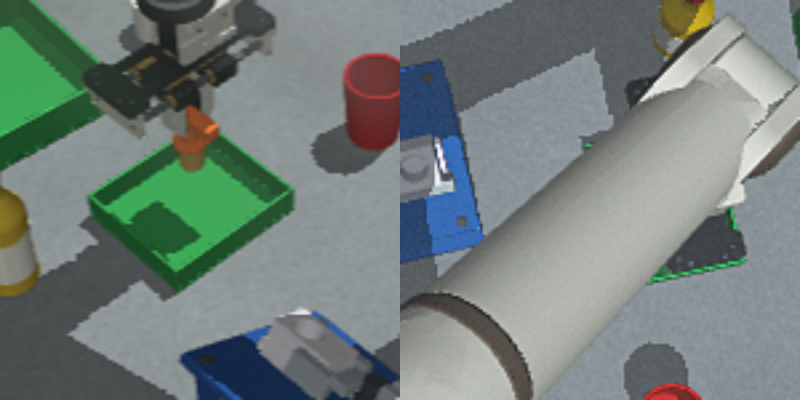

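The plug hangs upright over the tray, stem at (193,160) in the left crop. Lowering it.

Request:
arm_command(targets=[{"offset": [1,-1,-20],"delta_rot": [0,0,0],"jaw": 240},{"offset": [1,-1,-40],"delta_rot": [0,0,0],"jaw": 240},{"offset": [1,-1,-58],"delta_rot": [0,0,0],"jaw": 240},{"offset": [1,-1,-68],"delta_rot": [0,0,0],"jaw": 240},{"offset": [1,-1,-72],"delta_rot": [0,0,0],"jaw": 240}])

```text
t: 9.78
eef_pos: [0.5339, -0.2647, 0.0687]
orientation: [-179.9, -0.1, 102.4]
ft_force: [0.2, -0.3, -0.0]
gripper_width: 0.0176
grip_force: 35.0
```

Request:
arm_command(targets=[{"offset": [0,0,-1],"delta_rot": [0,0,0],"jaw": 240},{"offset": [0,0,-2],"delta_rot": [0,0,0],"jaw": 240},{"offset": [0,0,-3],"delta_rot": [0,0,0],"jaw": 240},{"offset": [0,0,-4],"delta_rot": [0,0,0],"jaw": 240},{"offset": [0,0,-4],"delta_rot": [0,0,0],"jaw": 240}])

```text
t: 10.4
eef_pos: [0.5345, -0.2647, 0.0658]
orientation: [-179.9, -0.0, 102.4]
ft_force: [1.2, 0.2, -2.2]
gripper_width: 0.018
grip_force: 35.0
```

Continuing down until it touches.

Request:
arm_command(targets=[{"offset": [0,0,-1],"delta_rot": [0,0,0],"jaw": 240},{"offset": [0,0,-2],"delta_rot": [0,0,0],"jaw": 240},{"offset": [0,0,-3],"delta_rot": [0,0,0],"jaw": 240},{"offset": [0,0,-4],"delta_rot": [0,0,0],"jaw": 240},{"offset": [0,0,-4],"delta_rot": [0,0,0],"jaw": 240}])

```text
t: 11.02
eef_pos: [0.5344, -0.2647, 0.0616]
orientation: [-179.9, -0.0, 102.4]
ft_force: [0.1, -0.7, -2.1]
gripper_width: 0.0177
grip_force: 35.0
```

Request:
arm_command(targets=[{"offset": [0,0,-1],"delta_rot": [0,0,0],"jaw": 240},{"offset": [0,0,-2],"delta_rot": [0,0,0],"jaw": 240},{"offset": [0,0,-3],"delta_rot": [0,0,0],"jaw": 240},{"offset": [0,0,-3],"delta_rot": [0,0,0],"jaw": 240},{"offset": [0,0,-3],"delta_rot": [0,0,0],"jaw": 240}])

```text
t: 11.65
eef_pos: [0.5347, -0.2651, 0.0605]
orientation: [180.0, -0.0, 102.4]
ft_force: [-3.9, 2.2, 11.7]
gripper_width: 0.0179
grip_force: 35.0
```

Contact. Next I'll ease up, release and rise.

Request:
arm_command(targets=[{"offset": [0,0,1.5],"delta_rot": [0,0,0],"jaw": 240},{"offset": [0,0,1.5],"delta_rot": [0,0,0],"jaw": 200},{"offset": [0,0,1.5],"delta_rot": [0,0,0],"jaw": 150},{"offset": [0,0,1.5],"delta_rot": [0,0,0],"jaw": 80},{"offset": [0,0,1.5],"delta_rot": [0,0,0],"jaw": 40}])

```text
t: 12.28
eef_pos: [0.5345, -0.2648, 0.0601]
orientation: [-179.9, -0.0, 102.4]
ft_force: [-0.4, -0.3, -0.6]
gripper_width: 0.0453
grip_force: 0.0
```

Request:
arm_command(targets=[{"offset": [0,0,0],"delta_rot": [0,0,0],"jaw": 40},{"offset": [0,0,0],"delta_rot": [0,0,0],"jaw": 40},{"offset": [0,0,10],"delta_rot": [0,0,0],"jaw": 40},{"offset": [0,0,35],"delta_rot": [0,0,0],"jaw": 40},{"offset": [0,0,70],"delta_rot": [0,0,0],"jaw": 40}])

```text
t: 12.9
eef_pos: [0.5339, -0.2646, 0.1308]
orientation: [-179.9, -0.1, 102.4]
ft_force: [0.1, 0.6, 0.7]
gripper_width: 0.077
grip_force: 0.0
```

Request:
arm_command(targets=[{"offset": [0,20,40],"delta_rot": [0,0,0],"jaw": 100},{"offset": [-5,65,60],"delta_rot": [0,0,0],"jaw": 255},{"offset": [-10,115,70],"delta_rot": [0,0,0],"jaw": 255},{"offset": [-20,170,70],"delta_rot": [0,0,0],"jaw": 255},{"offset": [-30,225,70],"delta_rot": [0,0,0],"jaw": 255}])

```text
t: 13.52
eef_pos: [0.5043, -0.0382, 0.2012]
orientation: [180.0, -0.0, 102.4]
ft_force: [1.0, 0.8, -0.3]
gripper_width: 0.0319
grip_force: 0.0
```

```bash
cat > pad.py <<'E'
from go import *
a=np.radians(12.5)
RV=np.c_[[-np.sin(a),np.cos(a),0],[np.cos(a),np.sin(a),0],[0,0,-1]]
for d in [(-60,165,110),(-45,165,72)]: 
    pos=jig(p,np.array(d)/1000);print(pos);delta(pos,RV)
E
python3 pad.py; python3 -c "
from h import *
a=imaging.snapshot('scene')
cv2.imwrite('pics/a4.png',cv2.resize(a[150:360,190:400],(600,600)))"
```

```text
[0.4187 0.2357 0.1503]
off [-85.7 273.9 -50.9] rot [-0.001  0.     0.002] deg 0.1 t 13.525 q [-34.  17.  42. 113. -14.  55.  27.] F [ 1.   0.8 -0.3]
[0.4499 0.2426 0.1249]
off [-54.4 280.8 -76.3] rot [-0.001  0.     0.002] deg 0.1 t 13.525 q [-34.  17.  42. 113. -14.  55.  27.] F [ 1.   0.8 -0.3]
```

View pics/a4.png

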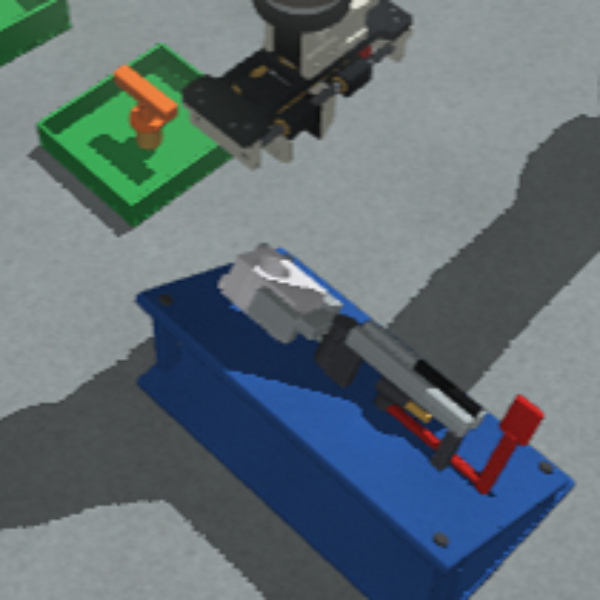

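The plug stands released in the tray at (148,120), and the holder and locked pliers are in place. Next is the lever, with shut fingers and a vertical tool.

```bash
sed -i 's/(-60,165,110),(-45,165,72)/(-65,165,110),(-65,165,83),(-31,165,83),(4,165,83)/' pad.py; python3 pad.py
```

```text
[0.4145 0.2347 0.1478]
off [-88.3 263.7 -52.4] rot [-0.006 -0.003 -0.007] deg 0.6 t 13.575 q [-35.  17.  42. 113. -14.  55.  27.] F [-2.3  6.2 -1.5]
[0.4276 0.2377 0.1244]
off [-75.1 266.6 -75.8] rot [-0.006 -0.003 -0.007] deg 0.6 t 13.575 q [-35.  17.  42. 113. -14.  55.  27.] F [-2.3  6.2 -1.5]
[0.4564 0.244  0.1414]
off [-46.4 273.  -58.8] rot [-0.006 -0.003 -0.007] deg 0.6 t 13.575 q [-35.  17.  42. 113. -14.  55.  27.] F [-2.3  6.2 -1.5]
[0.486  0.2506 0.1589]
off [-16.8 279.5 -41.3] rot [-0.006 -0.003 -0.007] deg 0.6 t 13.575 q [-35.  17.  42. 113. -14.  55.  27.] F [-2.3  6.2 -1.5]
```

Request:
arm_command(targets=[{"offset": [-25,45,0],"delta_rot": [0,0,0],"jaw": 255},{"offset": [-50,95,0],"delta_rot": [0,0,0],"jaw": 255},{"offset": [-75,150,0],"delta_rot": [0,0,0],"jaw": 255},{"offset": [-95,205,0],"delta_rot": [0,0,0],"jaw": 255},{"offset": [-95,255,-10],"delta_rot": [0,0,0],"jaw": 255}])

```text
t: 14.2
eef_pos: [0.4087, 0.2175, 0.1916]
orientation: [180.0, -0.2, 102.5]
ft_force: [0.6, -0.2, 1.1]
gripper_width: 0.0003
grip_force: 0.0
```

Request:
arm_command(targets=[{"offset": [10,18,-20],"delta_rot": [0,0,0],"jaw": 255},{"offset": [18,20,-45],"delta_rot": [0,0,0],"jaw": 255},{"offset": [18,20,-68],"delta_rot": [0,0,0],"jaw": 255},{"offset": [18,20,-68],"delta_rot": [0,0,0],"jaw": 255},{"offset": [18,20,-68],"delta_rot": [0,0,0],"jaw": 255}])

```text
t: 14.82
eef_pos: [0.4281, 0.2352, 0.1232]
orientation: [-180.0, -0.0, 102.4]
ft_force: [0.9, 0.2, 0.8]
gripper_width: 0.0007
grip_force: 0.0
```

```bash
python3 pad.py; python3 -c "
from h import *
a=imaging.snapshot('scene')
cv2.imwrite('pics/a5.png',cv2.resize(a[230:370,290:430],(560,560)))"
```

```text
[0.4145 0.2347 0.1478]
off [-13.7  -0.5  24.5] rot [-0.001 -0.     0.002] deg 0.1 t 14.825 q [-58.  21.  32. 118. -15.  45.  -5.] F [0.9 0.2 0.8]
[0.4276 0.2377 0.1244]
off [-0.5  2.4  1.2] rot [-0.001 -0.     0.002] deg 0.1 t 14.825 q [-58.  21.  32. 118. -15.  45.  -5.] F [0.9 0.2 0.8]
[0.4564 0.244  0.1414]
off [28.3  8.8 18.2] rot [-0.001 -0.     0.002] deg 0.1 t 14.825 q [-58.  21.  32. 118. -15.  45.  -5.] F [0.9 0.2 0.8]
[0.486  0.2506 0.1589]
off [57.9 15.4 35.7] rot [-0.001 -0.     0.002] deg 0.1 t 14.825 q [-58.  21.  32. 118. -15.  45.  -5.] F [0.9 0.2 0.8]
```

View pics/a5.png

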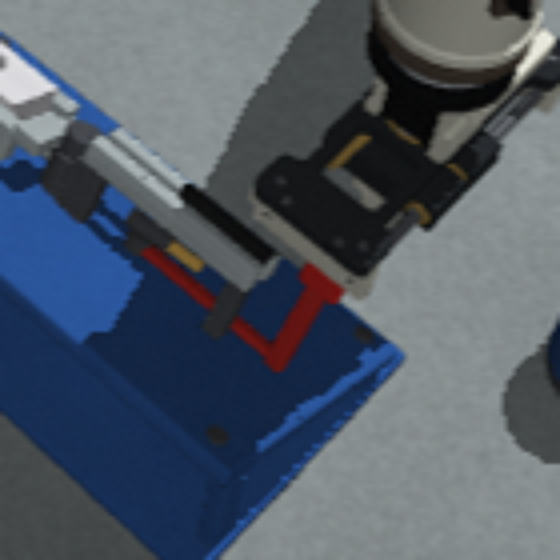

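The tool stands downhill of the paddle, which is partly hidden at (320,280). I'll push along the uphill direction in two stages.

Request:
arm_command(targets=[{"offset": [12,4,7],"delta_rot": [0,0,0],"jaw": 255},{"offset": [24,7,14],"delta_rot": [0,0,0],"jaw": 255},{"offset": [32,9,19],"delta_rot": [0,0,0],"jaw": 255},{"offset": [38,11,23],"delta_rot": [0,0,0],"jaw": 255},{"offset": [38,11,23],"delta_rot": [0,0,0],"jaw": 255}])

```text
t: 15.5
eef_pos: [0.4627, 0.2452, 0.1439]
orientation: [-179.5, 0.1, 102.4]
ft_force: [-6.4, -0.5, -4.4]
gripper_width: 0.0002
grip_force: 3.2
```

Request:
arm_command(targets=[{"offset": [6,1,3],"delta_rot": [0,0,0],"jaw": 255},{"offset": [12,2.5,7],"delta_rot": [0,0,0],"jaw": 255},{"offset": [17,4,10],"delta_rot": [0,0,0],"jaw": 255},{"offset": [21,4.5,12],"delta_rot": [0,0,0],"jaw": 255},{"offset": [21,4.5,12],"delta_rot": [0,0,0],"jaw": 255}])

```text
t: 16.12
eef_pos: [0.4842, 0.2482, 0.156]
orientation: [-179.5, 0.1, 102.4]
ft_force: [-5.6, -4.5, -0.3]
gripper_width: 0.0005
grip_force: 2.9
```

```bash
python3 pad.py|tail -1; python3 -c "
from h import *
a=imaging.snapshot('scene')
cv2.imwrite('pics/a6.png',cv2.resize(a[190:370,250:430],(600,600)))"
```

```text
off [1.8 2.4 2.9] rot [ 0.004 -0.007  0.003] deg 0.5 t 16.125 q [-56.  24.  32. 109. -16.  52.  -4.] F [-5.6 -4.5 -0.3]
```

View pics/a6.png

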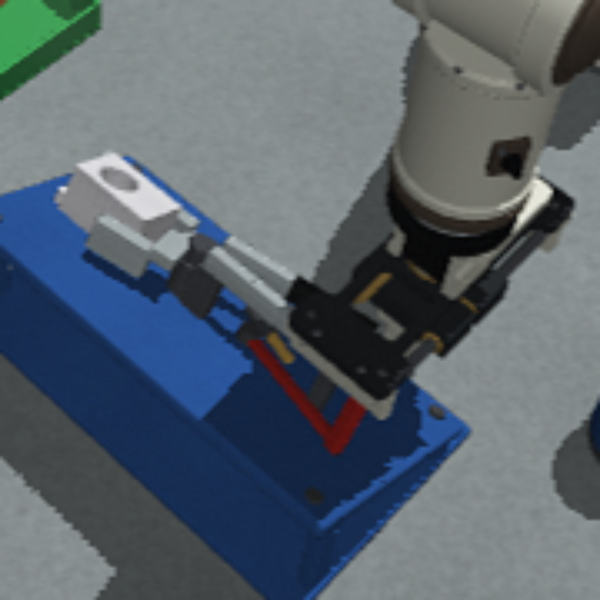

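The pliers have opened: the handles show a gap at (255,270). Next I'll retreat downhill, then up, and check numerically against the first image.

Request:
arm_command(targets=[{"offset": [-13,-3,-8],"delta_rot": [0,0,0],"jaw": 255},{"offset": [-28,-6,-16],"delta_rot": [0,0,0],"jaw": 255},{"offset": [-46,-10,-27],"delta_rot": [0,0,0],"jaw": 255},{"offset": [-60,-13,-25],"delta_rot": [0,0,0],"jaw": 255},{"offset": [-75,-13,10],"delta_rot": [0,0,0],"jaw": 255}])

```text
t: 16.8
eef_pos: [0.4099, 0.2367, 0.1664]
orientation: [-179.8, 0.1, 102.4]
ft_force: [-0.1, -0.2, 0.1]
gripper_width: 0.0006
grip_force: 0.0
```

Request:
arm_command(targets=[{"offset": [0,30,50],"delta_rot": [0,0,0],"jaw": 255},{"offset": [-10,75,80],"delta_rot": [0,0,0],"jaw": 255},{"offset": [-25,125,100],"delta_rot": [0,0,0],"jaw": 255},{"offset": [-40,180,110],"delta_rot": [0,0,0],"jaw": 255},{"offset": [-55,235,110],"delta_rot": [0,0,0],"jaw": 255}])

```text
t: 17.42
eef_pos: [0.3567, 0.4753, 0.2798]
orientation: [179.9, -0.2, 102.4]
ft_force: [-0.3, 0.7, 0.0]
gripper_width: 0.0006
grip_force: 0.0
```

```bash
python3 - <<'E'
from h import *
for n,(x0,x1,y0,y1) in {"scene":(230,400,180,360),"top":(135,275,140,250)}.items():
    a=imaging.snapshot(n);b=cv2.imread(f"pics/{n}0.png")
    for nm,im in(("start",b),("now",a)):
        h=cv2.cvtColor(im,cv2.COLOR_BGR2HSV)[y0:y1,x0:x1];c=im[y0:y1,x0:x1]
        red=((h[...,0]<5)|(h[...,0]>174))&(h[...,1]>150)&(h[...,2]>60)
        blk=c.max(2)<38
        org=(h[...,0]>6)&(h[...,0]<14)&(h[...,1]>150)
        for k,m in(("red",red),("black",blk),("orange",org)):
            ys,xs=np.nonzero(m);print(n,nm,k,len(xs),(xs.mean()+x0).round(1) if len(xs) else 0,(ys.mean()+y0).round(1) if len(xs) else 0)
    h=cv2.cvtColor(a,cv2.COLOR_BGR2HSV);m=(h[...,0]>6)&(h[...,0]<13)&(h[...,1]>190)&(h[...,2]>120)
    s=m[150:240,190:290] if n=="scene" else m[170:245,305:370]
    ys,xs=np.nonzero(s);print(n,"plug px",len(xs),xs.mean()+(190 if n=="scene" else 305),ys.mean()+(150 if n=="scene" else 170))
# expected bar if standing
print(proj("scene",[.535,-.265,.075]),proj("top",[.535,-.265,.075]))
o=manip.get_obs();print(o["t"],o["eef_pos"],o["ft_force"])
E
```

```text
scene start red 395 360.3 303.7
scene start black 277 345.5 284.4
scene start orange 404 289.7 233.8
scene now red 396 360.3 303.7
scene now black 271 345.7 284.3
scene now orange 197 242.2 187.5
scene plug px 14 239.21428571428572 190.85714285714286
top start red 80 158.6 213.9
top start black 14 188.1 215.9
top start orange 130 244.3 196.0
top now red 74 158.5 214.0
top now black 7 192.9 212.3
top now orange 0 0 0
top plug px 40 338.775 204.5
[[240.5553 181.5742]] [[339.817 203.75 ]]
17.525 [0.3518 0.4805 0.2776] [-0.2828  0.1414 -1.3738]
```

```bash
python3 -c "
from workcell import job
print(job.hand_in())"
```

```text
the job is handed in; nothing more can be done
None
```

I handed the job in at about 17.5 s without a verdict back. The pliers locked, the plug was pulled and stands in the green tray, and the lever sprang the pliers open. In the last images the handle and lever are back at their starting positions; the holder and bystanders I only judged by eye, in the earlier pictures.

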